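Hang the scrap pail on its stand

TASK

The small metal pail stands on the worktop with its wire bail lying flat. First swing the bail upright while the pail still stands on the worktop, then carry the pail by the bail's wooden grip and hook the bail over both arms of the stand, sliding it back until the wire sits fully home in the notches. Do this gently, without forcing the bail against the stand or tipping the pail over, let go so that the pail hangs still and upright clear of everything but the stand, and leave the spice jar, the timer and the cup where they are.

Things in the scene. Friction and masses are not known exactly. Their poses are not given: they have to be found in the camera images.
- pail: Round open steel pail, 104 mm across the rim, 92 mm across the foot, 70 mm tall, 0.35 to 0.6 kg with its bail. Origin: centre of the underside; z up. Ears at its y = +/-58 mm, 58 mm above the underside, carry the bail, which swings about that line, parallel to the pail's y axis. Lying flat, the bail points to the pail's -x.
- bail_wire (a joint): Angle of the bail on the pail: 0 = flat, pointing to the pail's -x; 1.571 = upright, above the pail; 3.14 = flat on the other side. It swings freely and falls back if let go. Pushed toward the pail while low, the bail can tip the pail over instead of swinging; a slight outward pull only slides the pail a little.
- crown (a point): Middle of the bail's straight cross wire, 92 mm from the swing axis (upright: 150 mm above the pail's underside). Wire 5 mm thick, straight for 82 mm parallel to the pail's y axis. A wooden grip, 14 mm thick, 36 mm long, is centred here and turns easily on the wire, so it may be pinched across while the bail swings.
- stand: Dark steel stand, fixed. Origin: on the worktop, midway between its two arms, under their notches at the middle setting; +x to the column. Base 210 x 130 x 12 mm, its centre at x = +40 mm. The arms are parallel bent rods, 8 mm thick, at y = +/-28 mm (48 mm gap), reaching from the column's clamp toward -x, open at the front. The wire goes across both.
- level_run (a point): Point on the stand 225 mm above its origin, at the height of the top of the arms' level run. As a pair the arms have been slid along x and locked up to 35 mm before or behind the middle setting, differently each time; this is NOT measured. From the middle of the notch, tips are at -100 mm (top 239 mm high), the level run from -95 to -12 mm.
- notch_mid (a point): Point on the stand 213.5 mm above its origin: height of the wire's centre when home in the notches (it is 227.5 mm on the level run). The notch is U-shaped, about 8 mm wide at its floor; its steep front is at -12 to -4 mm from its middle, its back wall from +4 to +12 mm, rising to 242 mm high, then 247 mm at +21 mm. x is that of the middle setting, not the true one.
- clamp (a point): Centre of the top of the clamp block on the column, 236 mm high, 122 mm behind the stand's origin. The block is 26 mm deep, 84 mm wide and 26 mm high; the arms run through it at 225 mm and stick out behind. The column is 22 mm thick.
- spice_jar: Glass spice jar with a green lid, 46 mm across, 106 mm tall. A bystander. Origin: centre of the underside.
- timer: Round wind-up kitchen timer, red and white, 63 mm across, 49 mm tall. A bystander. Origin: centre of the underside.
- cup: White espresso cup with a handle, 64 x 87 x 50 mm. A bystander. Origin: centre of the underside.
There are look-alikes about, which are no part of the job. There is more than one size of the pail; the job needs the largest.

How it is judged (in metres and radians):
On the way, in this order (a step that is already met when the one before it is completed fails the run):
1. the bail has been swung upright while the pail still stands on the worktop (value of joint bail_wire between 1.3 and 1.84 rad and height (world z) of pail below 0.012 m and angle between pail's own z axis and vertical below 0.15 rad), for 0.2 s.
2. the pail has been lifted off the worktop by its bail (height (world z) of pail above 0.08 m and angle between pail's own z axis and vertical below 0.5 rad), for 0.1 s.
At the end, for the whole second after the job is handed in: The pail hangs released and still from the stand by its upright bail, within 0.25 rad of upright, underside over 40 mm up, the cross wire down in both notches (crown 208 to 219 mm above the stand's origin, within 14 mm of midway between the arms), not on the level run (z of crown in the frame of stand between 0.208 and 0.219 m and x of crown in the frame of stand between -0.05 and 0.05 m and y of crown in the frame of stand between -0.014 and 0.014 m and contact force between pail and stand above 1.5 N and height (world z) of pail above 0.04 m and angle between pail's own z axis and vertical below 0.25 rad and value of joint bail_wire between 1.2 and 1.94 rad and linear speed of pail below 0.05 m/s); the robot touches nothing.
It fails at once if the pail or its bail presses or knocks against the stand with more than 20 N (contact force between pail and stand above 20 N).
It fails at once if the robot presses or knocks against the stand with more than 20 N (contact force between the arm and stand above 20 N).
It fails at once if the fingers press or knock against the stand with more than 20 N (contact force between the fingers and stand above 20 N).
It fails at once if the pail is tipped over (by more than 0.9 rad) (angle between pail's own z axis and vertical above 0.9 rad).
It fails at once if the spice jar, the timer or the cup is moved by more than 20 mm (distance of any of spice_jar, timer, cup from where it was at the start of the episode above 0.02 m).
It also fails if it takes over 72 s, if anything falls off the work surface, if the arm or the gripper's body presses on something with over 40 N, if the wrist force passes 120 N, or if a joint passes its speed limit or range.

ROBOT

A 6-joint arm with a two-finger parallel gripper is mounted at the origin on the work surface; the furniture and walls round the work are solid. World frame = base frame: x ahead of the robot, y to its left, z up, the work surface at z = 0. Lengths are in m, angles in degrees, forces in N, time in s.
With the tool pointing down it reaches from about 0.325 to 0.925 m from the base axis. Payload 3.1 kg.
Tool frame: the origin (TCP) lies on the centre line of the jaws, within the pads' length; the fingertips stand 19 mm ahead of it and the grasp point (between the pads) is the TCP (env.tips_ahead is the distance from the TCP to the fingertips, in m); z points along the fingers, y is the line along which they close (so a half turn about z gives the same grasp; the last joint's range is limited). The gripper opens to 85 mm and grips with 20 to 120 N. Pads are 22 mm wide; open, the fingers measure 114 mm over their backs; the gripper's body (76 mm by 85 mm) begins 54 mm behind the grasp point. The pads swing forward as they close: fully open they stand 13 mm farther back than shut.
Start: joints at [64.962, 12.427, 92.441, -0, 75.132, -6.429], TCP at [0.199, 0.592, 0.25] pointing down, gripper open.
Joint ranges: [-157.48, 157.48], [-44.54, 120.13], [17.64, 146.25], [-64.5, 244.5], [7.68, 150.69], [-147.95, 147.95]. Speed limits (degrees/s): [159.86, 159.86, 180, 180, 180, 180].

INTERFACE

Orientations are given as [roll, pitch, yaw] about the fixed x, y, z axes, in that order (R = Rz(yaw) Ry(pitch) Rx(roll)).
In Python, from cell import sense, viewer, env gives the robot as it stands.
- The arm moves only by the shell command python3 -m pendant 'ROWS' [FORCE]. ROWS is JSON, a list of rows, each an object with "turn": the turn, a rotation vector about the tool's x, y, z in degrees, a list of three; "delta_pos": the shift along the tool's x, y, z in cm, a list of three; "hand": the opening, from -1 (shut) to 1 (fully open). In form: [{"turn": [rx, ry, rz], "delta_pos": [x, y, z], "hand": hand}, ...]. A call has 1 to 10 rows; each row is the pose to reach, as a shift and turn from the pose commanded when the call began, along the tool's axes at that moment; what a row does not reach only later rows make up. A row lasts 1/8 s, in which the tool goes at most 62.5 mm and 10.7 degrees, less where a joint would pass 70% of its speed; a pose out of reach is approached as far as the arm can. A call with a gripper value outside its range is refused whole. The fingers move at their own pace and stop on an object; FORCE is the grip in N (left out, the last holds). Time passes only in rows, so rows that repeat a pose let the fingers close. It gives the time, the measured TCP pose, the force, the opening and the grip force at its end, in the units of the state.
- sense(): the state, without advancing time (a new reading comes with each control period).
- viewer.capture(name): name is "scene" or "top" or "wrist"; returns (picture, depth): 384x512x3 uint8, red, green, blue; 384x512 float32, m along the optical axis (not along the pixel's ray), 0 where there is no reading.
- viewer.calibration(name): a dict with "fx", "fy", "cx", "cy" (pixels), "D" ([k1, k2, p1, p2, k3] as OpenCV has them; the pictures are not rectified), "extrinsics" (4x4, takes a point from world to camera coordinates); the wrist camera has in their place "T_tool_cam" (4x4, takes a point from camera to tool coordinates, whose origin is the TCP and whose axes are the flange's). Camera axes: x right, y up, looking along -z (the intrinsics and any distortion apply to the point x, -y, -z); pixel columns grow to the right and rows downward; lengths in m; the calibration is good to about 2 mm. A picture is of the moment at which its call begins: read the wrist's pose just before it. calibration takes no time and is no camera call.
- env.job_done(): hands the job in; it is judged then, once.
The state is a dict: "t": time; "joints": joint angles; "joint_vel": joint speeds; "tau": joint torques, N m; "position": TCP position; "orientation": TCP orientation; "contact_force": force on the tool from outside, world axes, zero at the start; "ft_torque": the same for the moment, N m; "grip_width": finger opening in m; "grasp_force": force on a finger pad.
Only numpy, scipy, OpenCV 4.12 (cv2) and the standard library are available. Lean on these libraries where they do the work, as an engineer would, in place of code of your own. Each camera call takes 0.05 s, during which the arm holds its last target. There are 200 camera calls.

## Working session

There is one attempt and no reset: what is moved stays moved. The work goes in short steps, Python scripts to look and compute and a shell command to move; the robot and the scene stay as the last step left them, time stands still between calls to the robot, and variables do not carry over. Pictures are saved under pics/ and viewed, at most 10 in all, crops included, and the job is handed in when it is done.

```bash
mkdir -p pics; ls; cat > h.py <<'E'
import numpy as np, cv2
from cell import sense, viewer, env
from scipy.spatial.transform import Rotation as R
def T_wc(name, s=None):
    c=viewer.calibration(name)
    if name=='wrist':
        s=s or sense(); T=np.eye(4); T[:3,:3]=R.from_euler('xyz',s['orientation'],degrees=True).as_matrix(); T[:3,3]=s['position']
        return T@np.array(c['T_tool_cam'])
    return np.linalg.inv(np.array(c['extrinsics']))
def rays(name,px,T=None):
    c=viewer.calibration(name); T=T_wc(name) if T is None else T
    K=np.array([[c['fx'],0,c['cx']],[0,c['fy'],c['cy']],[0,0,1.]])
    u=cv2.undistortPoints(np.array(px,float).reshape(-1,1,2),K,np.array(c['D'],float)).reshape(-1,2)
    d=np.c_[u[:,0],-u[:,1],-np.ones(len(u))]
    return T[:3,3],d@T[:3,:3].T
def onplane(name,px,z,T=None):
    o,d=rays(name,px,T); return o+d*((z-o[2])/d[:,2])[:,None]
def depthpts(name,px,dep,T=None):
    o,d=rays(name,px,T); px=np.array(px).astype(int).reshape(-1,2); return o+d*dep[px[:,1],px[:,0]][:,None]
def proj(name,P,T=None):
    c=viewer.calibration(name); T=T_wc(name) if T is None else T
    q=(np.array(P,float).reshape(-1,3)-T[:3,3])@T[:3,:3]; q=q*[1,-1,-1]
    K=np.array([[c['fx'],0,c['cx']],[0,c['fy'],c['cy']],[0,0,1.]])
    return cv2.projectPoints(q,np.zeros(3),np.zeros(3),K,np.array(c['D'],float))[0].reshape(-1,2)
def rel(P,s=None):
    "world point -> cm in the present tool axes"
    s=s or sense(); return 100*(np.array(P)-s['position'])@R.from_euler('xyz',s['orientation'],degrees=True).as_matrix()
E
python3 - <<'E'
from h import *
s=sense();print(s)
ims=[]
for n in ['scene','top']:
    im,d=viewer.capture(n); np.savez(f'/tmp/{n}.npz',im=im,d=d); cv2.imwrite(f'pics/{n}0.png',im[...,::-1]); print(n,T_wc(n).round(3))
E
```

```text
pics
{'t': 0.0, 'joints': array([ 6.49612708e+01,  1.24769787e+01,  9.25284527e+01,  2.04668549e-03,
        7.51305760e+01, -6.42959807e+00]), 'joint_vel': array([ 0.02157254,  0.02566196, -0.01485223,  0.01976747,  0.0447469 ,
       -0.00440793]), 'tau': array([ 5.30179223e-04, -3.96839583e+01, -3.03858590e+01, -6.75696128e-05,
        9.69542947e-03,  6.75519800e-06]), 'position': array([0.19910037, 0.59163738, 0.24896604]), 'orientation': array([-1.79865069e+02, -1.71948673e-02,  1.61390321e+02]), 'contact_force': array([-0.33740504,  0.31268413,  0.36234107]), 'ft_torque': array([0.01354777, 0.07148901, 0.02291697]), 'grasp_force': 0.0, 'grip_width': 0.08592563020421122}
scene [[ 0.797  0.403 -0.449  0.051]
 [-0.603  0.509 -0.614 -0.653]
 [-0.018  0.76   0.649  0.88 ]
 [ 0.     0.     0.     1.   ]]
top [[ 0.028  0.986 -0.167  0.382]
 [-1.     0.029  0.006  0.023]
 [ 0.011  0.167  0.986  1.195]
 [ 0.     0.     0.     1.   ]]
```

View pics/scene0.png

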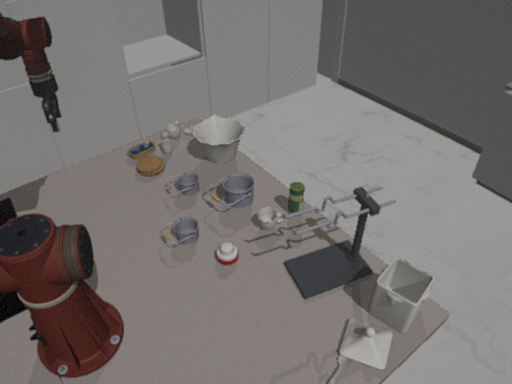

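View pics/top0.png

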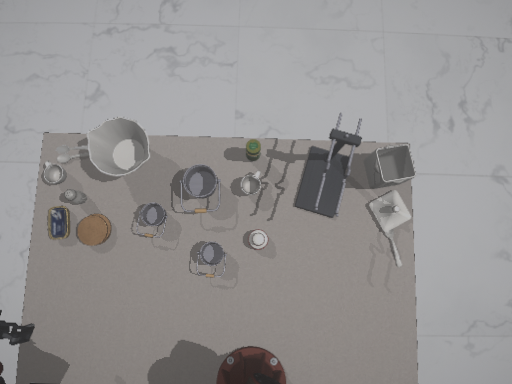

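Candidates for the pail: A (scene 238,190 / top 200,181), B (scene 187,184 / top 152,215) and C (scene 185,231 / top 211,253). A is visibly the largest, so I choose A. I'll measure it and check it in a crop.

```bash
python3 - <<'E'
from h import *
D={n:np.load(f'/tmp/{n}.npz') for n in ['scene','top']}
def pc(n,box):
    x0,y0,x1,y1=box; v,u=np.mgrid[y0:y1,x0:x1]; px=np.c_[u.ravel(),v.ravel()]; d=D[n]['d']
    P=depthpts(n,px,d); ok=d[px[:,1],px[:,0]]>0; return px[ok],P[ok]
# rim points of pails from top depth
for nm,box in dict(A=(178,160,224,200),B=(138,200,168,228),C=(197,238,226,268)).items():
    px,P=pc('top',box); r=P[(P[:,2]>0.045)]; print(nm,len(r),np.percentile(P[:,2],[5,50,95,99]).round(3))
    if len(r)>5:
        (c,rad)=cv2.minEnclosingCircle(r[:,:2].astype(np.float32)); print('  circ',np.round(c,3),round(rad,3))
# grip by colour
for n,boxes in dict(top=dict(A=(178,195,225,220),B=(135,225,170,242),C=(190,265,226,282)),scene=dict(A=(205,185,240,210))).items():
    hsv=cv2.cvtColor(D[n]['im'],cv2.COLOR_RGB2HSV)
    for k,(x0,y0,x1,y1) in boxes.items():
        m=cv2.inRange(hsv,(8,90,60),(28,255,255)); v,u=np.nonzero(m[y0:y1,x0:x1]); px=np.c_[u+x0,v+y0]
        if len(px)==0: print(n,k,'none');continue
        c=px.mean(0); print(n,k,len(px),c,onplane(n,[c],0.058).round(3),np.median(depthpts(n,px,D[n]['d']),0).round(3))
# stand: clamp + arms, by height
for n,box in dict(top=(230,100,380,225),scene=(235,180,410,300)).items():
    px,P=pc(n,box)
    b=P[(P[:,2]>0.004)&(P[:,2]<0.022)]
    a=(P[:,2]>0.19)&(P[:,2]<0.26); Q=P[a]; print(n,'arm pts',len(Q),'z',np.percentile(Q[:,2],[5,50,95]).round(3))
    np.save(f'/tmp/arm_{n}.npy',np.c_[px[a],Q])
    im=D[n]['im'].copy(); 
    for q in px[a]: im[q[1],q[0]]=(255,0,0)
    c=im[box[1]:box[3],box[0]:box[2]]
    cv2.imwrite(f'/tmp/c_{n}.png',cv2.resize(c,None,fx=2.2,fy=2.2,interpolation=cv2.INTER_CUBIC)[...,::-1])
t=D['top']['im'][100:225,170:370]; s=D['scene']['im'][160:290,200:400]
t=cv2.resize(t,(800,500//1)); 
a=cv2.resize(D['top']['im'][105:225,170:365],(400,246),interpolation=cv2.INTER_CUBIC)
def fit(n,box,w,h): x0,y0,x1,y1=box; return cv2.resize(D[n]['im'][y0:y1,x0:x1],(w,h),interpolation=cv2.INTER_CUBIC)
top=np.hstack([fit('top',(170,155,230,225),300,350),fit('top',(240,105,365,225),365,350)])
cv2.imwrite('pics/crop1.png',np.vstack([top,np.hstack([fit('scene',(200,165,262,215),300,242),fit('scene',(235,175,412,292),365,242)])])[...,::-1])
E
```

```text
A 336 [-0.003  0.003  0.068  0.072]
  circ [0.58  0.173] 0.07
B 86 [-0.003  0.003  0.048  0.052]
  circ [0.484 0.317] 0.045
C 102 [-0.002  0.003  0.049  0.052]
  circ [0.368 0.13 ] 0.047
top A 18 [199.77777778 210.44444444] [[0.506 0.171 0.058]] [0.506 0.169 0.064]
top B 7 [148.57142857 234.57142857] [[0.428 0.322 0.058]] [0.427 0.324 0.045]
top C 8 [208.75  274.875] [[0.315 0.135 0.058]] [0.314 0.137 0.045]
scene A 30 [214.96666667 197.06666667] [[0.507 0.172 0.058]] [0.504 0.166 0.063]
top arm pts 899 z [0.214 0.226 0.241]
scene arm pts 1168 z [0.211 0.225 0.239]
```

View pics/crop1.png

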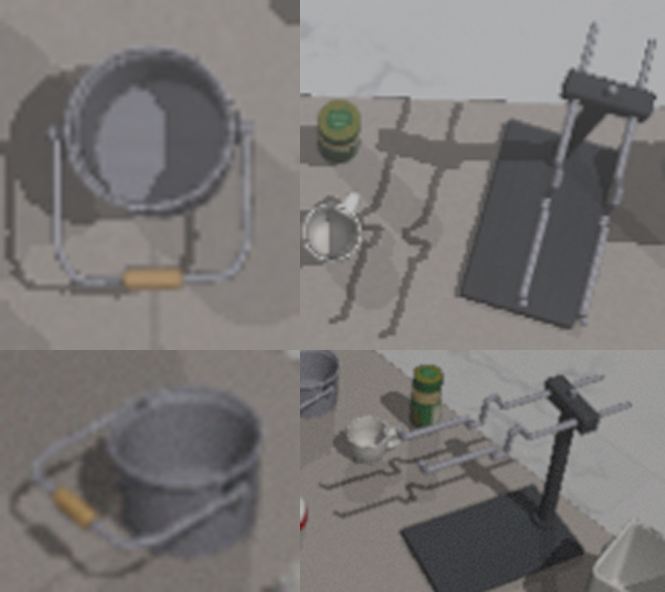

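A's rim is the widest of the three at about 104 mm (B and C are only about 50 mm tall), so A is confirmed. Its grip is at top (200,210). The stand's arms point down-left in the top view from the clamp at about (345,137), and their notches show in the scene view. Next are the poses of the pail and the stand.

```bash
python3 - <<'E'
from h import *
D={n:np.load(f'/tmp/{n}.npz') for n in ['scene','top']}
def pc(n,box):
    x0,y0,x1,y1=box; v,u=np.mgrid[y0:y1,x0:x1]; px=np.c_[u.ravel(),v.ravel()]; d=D[n]['d']
    P=depthpts(n,px,d); ok=d[px[:,1],px[:,0]]>0; return px[ok],P[ok]
px,P=pc('top',(178,160,224,200)); r=P[P[:,2]>.063]; A=np.c_[2*r[:,:2],np.ones(len(r))]; 
c=np.linalg.lstsq(A,(r[:,:2]**2).sum(1),rcond=None)[0]; print('rim fit',c[:2].round(4),np.sqrt(c[2]+c[:2]@c[:2]).round(4))
# bail cross wire direction: points z>.045 near grip
px,P=pc('top',(176,203,226,220)); q=P[(P[:,2]>.04)&(abs(P[:,0]-.506)<.012)&(abs(P[:,1]-.171)<.04)]
print('bail',len(q),q.mean(0).round(4)); f=np.polyfit(q[:,1],q[:,0],1); print('wire dx/dy deg',np.degrees(np.arctan(f[0])).round(2))
# clamp (dark) & arms
for n in ['top','scene']:
    a=np.load(f'/tmp/arm_{n}.npy'); u=a[:,:2].astype(int); Q=a[:,2:]; im=D[n]['im'][u[:,1],u[:,0]].astype(int).mean(1)
    arm=Q[im>75]; cl=Q[im<60]; print(n,'clamp mean',len(cl),cl.mean(0).round(3),'arms',len(arm))
    # direction of arms via PCA of clustered lines: search angle minimising lateral two-cluster spread
    best=min((sum(min((l-k)**2 for k in (m-.028,m+.028)) for l in lat)/len(lat),th,m) for th in np.arange(-50,11,1.) for lat in [arm[:,:2]@[-np.sin(np.radians(th)),np.cos(np.radians(th))]] for m in [np.median(lat)+e for e in np.arange(-.03,.031,.003)])
    print(best)
    best=min((np.mean(np.sort(np.minimum((lat-m-.028)**2,(lat-m+.028)**2))[:int(.9*len(lat))]),th,m) for th in np.arange(best[1]-3,best[1]+3,.25) for lat in [arm[:,:2]@[-np.sin(np.radians(th)),np.cos(np.radians(th))]] for m in best[2]+np.arange(-.006,.0061,.0005))
    th,m=best[1:]; print('yaw',th,'lat',m,'rms',best[0]**.5)
    ex=np.array([np.cos(np.radians(th)),np.sin(np.radians(th))]); s=arm[:,:2]@ex; lat=arm[:,:2]@[-ex[1],ex[0]]-m
    cs=cl[cl[:,2]>.225][:,:2]@ex; print('clamp s',np.percentile(cs,[2,50,98]).round(3))
    for b in np.arange(s.min(),s.max(),.008):
        k=(s>=b)&(s<b+.008)&(abs(abs(lat)-.028)<.008)
        if k.sum()>2: print(f'{b+.004:.3f}:{np.median(arm[k,2]):.3f}/{np.percentile(arm[k,2],85):.3f}({k.sum()})',end=' ')
    print()
# base
px,P=pc('top',(290,140,360,222)); I=D['top']['im'][px[:,1],px[:,0]].astype(int).mean(1); b=P[(I<62)&(P[:,2]<.03)&(P[:,2]>.005)]
rect=cv2.minAreaRect(b[:,:2].astype(np.float32)); print('base',len(b),rect)
for nm,(x,y),z in [('jar',(253,147),.1),('cup',(250,184),.05),('timer',(258,239),.049)]: print(nm,onplane('top',[(x,y)],z).round(3))
E
```

```text
rim fit [0.5969 0.1747] 0.0504
bail 76 [0.506  0.1722 0.0622]
wire dx/dy deg -3.39
top clamp mean 47 [ 0.685 -0.23   0.216] arms 754
(np.float64(6.46629639494041e-05), np.float64(-15.0), np.float64(-0.044577951137372174))
yaw -14.75 lat -0.04657795113737217 rms 0.004505863164491605
clamp s [0.721 0.722 0.723]
0.523:0.237/0.239(18) 0.531:0.224/0.227(14) 0.539:0.224/0.226(18) 0.547:0.224/0.225(18) 0.555:0.224/0.227(20) 0.563:0.224/0.226(18) 0.571:0.224/0.226(19) 0.579:0.225/0.226(16) 0.587:0.223/0.225(15) 0.595:0.224/0.227(16) 0.603:0.224/0.226(16) 0.611:0.224/0.225(16) 0.619:0.211/0.212(10) 0.627:0.210/0.233(19) 0.635:0.241/0.245(21) 0.643:0.245/0.247(19) 0.651:0.239/0.242(11) 0.659:0.226/0.227(10) 0.667:0.225/0.226(15) 0.675:0.224/0.227(17) 0.683:0.225/0.226(15) 0.691:0.223/0.225(19) 0.699:0.224/0.226(16) 0.707:0.224/0.226(18) 0.715:0.224/0.227(13) 0.723:0.232/0.236(20) 0.731:0.234/0.236(33) 0.739:0.235/0.236(37) 0.747:0.234/0.235(17) 0.755:0.225/0.227(16) 0.763:0.224/0.227(17) 0.771:0.225/0.227(17) 0.779:0.224/0.226(15) 0.787:0.223/0.226(15) 0.795:0.224/0.226(15) 
scene clamp mean 1
[... 457 characters left out ...]
611:0.218/0.224(37) 0.619:0.210/0.213(21) 0.627:0.215/0.227(45) 0.635:0.237/0.242(48) 0.643:0.244/0.246(27) 0.651:0.232/0.238(28) 0.659:0.223/0.227(17) 0.667:0.224/0.225(20) 0.675:0.224/0.225(17) 0.683:0.224/0.225(21) 0.691:0.224/0.225(19) 0.699:0.223/0.225(22) 0.707:0.223/0.225(19) 0.715:0.223/0.225(19) 0.723:0.222/0.225(17) 0.747:0.233/0.234(11) 0.755:0.225/0.225(7) 0.763:0.224/0.225(20) 0.771:0.224/0.225(17) 0.779:0.223/0.226(19) 0.787:0.223/0.225(17) 0.795:0.223/0.224(17) 0.803:0.222/0.224(5) 
base 92 ((0.6136313080787659, -0.22228290140628815), (0.1076502799987793, 0.20376448333263397), 76.15605926513672)
jar [[0.698 0.015 0.1  ]]
cup [[0.594 0.02  0.05 ]]
timer [[ 0.425 -0.009  0.049]]
```

```bash
python3 -m pendant '[{"turn":[0,0,10],"delta_pos":[-5,-3.5,0],"hand":0.5},{"turn":[0,0,18],"delta_pos":[-10,-7,1],"hand":0},{"turn":[0,0,26],"delta_pos":[-15,-10.5,2],"hand":-0.15},{"turn":[0,0,34],"delta_pos":[-20,-14,3],"hand":-0.15},{"turn":[0,0,42],"delta_pos":[-25,-17.5,4],"hand":-0.15},{"turn":[0,0,50],"delta_pos":[-30,-21,5],"hand":-0.15},{"turn":[0,0,58],"delta_pos":[-35,-24.5,6],"hand":-0.15},{"turn":[0,0,66],"delta_pos":[-40,-28,7],"hand":-0.15},{"turn":[0,0,69],"delta_pos":[-42.5,-30,7],"hand":-0.15},{"turn":[0,0,69],"delta_pos":[-42.5,-30,7],"hand":-0.15}]' 40
python3 - <<'E'
from h import *
s=sense(); T=T_wc('wrist',s); im,d=viewer.capture('wrist'); print(s['position'].round(4),s['orientation'].round(2),s['grip_width'],s['joints'].round(1)); np.savez('/tmp/w1.npz',im=im,d=d,T=T); cv2.imwrite('pics/w1.png',im[...,::-1])
hsv=cv2.cvtColor(im,cv2.COLOR_RGB2HSV); m=cv2.inRange(hsv,(8,90,60),(28,255,255)); n,l,st,ce=cv2.connectedComponentsWithStats(m)
for i in range(1,n):
    if st[i,4]>100:
        r=cv2.minAreaRect(np.argwhere(l==i)[:,::-1].astype(np.float32)); print(st[i],ce[i],onplane('wrist',[ce[i]],.060,T).round(4),depthpts('wrist',[ce[i]],d,T).round(4))
        b=cv2.boxPoints(r); W=onplane('wrist',b,.063,T); e=[W[1]-W[0],W[2]-W[1]]; 
        for k in e: print('side',np.linalg.norm(k).round(4),np.degrees(np.arctan2(k[1],k[0])).round(1))
v,u=np.mgrid[0:384:2,0:512:2]; px=np.c_[u.ravel(),v.ravel()]; P=depthpts('wrist',px,d,T); k=(d[px[:,1],px[:,0]]>0)&(P[:,2]>.064)&(P[:,2]<.078)&(P[:,0]>.53); r=P[k]
if len(r)>20:
  A=np.c_[2*r[:,:2],np.ones(len(r))]; c=np.linalg.lstsq(A,(r[:,:2]**2).sum(1),rcond=None)[0]; print('rim',len(r),c[:2].round(4),np.sqrt(c[2]+c[:2]@c[:2]).round(4))
E
```

```text
t: 1.35
position: [0.5072, 0.1704, 0.1797]
orientation: [-179.9, 0.0, 92.2]
contact_force: [0.3, 0.6, -0.9]
grip_width: 0.0365
grasp_force: 0.0
[0.5072 0.1704 0.1797] [-1.7995e+02  2.0000e-02  9.2170e+01] 0.0364766974359986 [ 11.1   5.7 108.1  -0.   66.2   8.9]
[245 166  18  47 437] [253.29977117 187.68421053] [[0.5081 0.1715 0.06  ]] [[0.508  0.173  0.0655]]
side 0.0125 2.2
side 0.0358 -87.4
[ 26 201  14  29 208] [ 33.30288462 214.39423077] [[0.3296 0.1422 0.06  ]] [[0.3186 0.1363 0.0448]]
side 0.0103 7.5
side 0.0243 -93.1
rim 745 [0.5993 0.1763] 0.0496
```

View pics/w1.png

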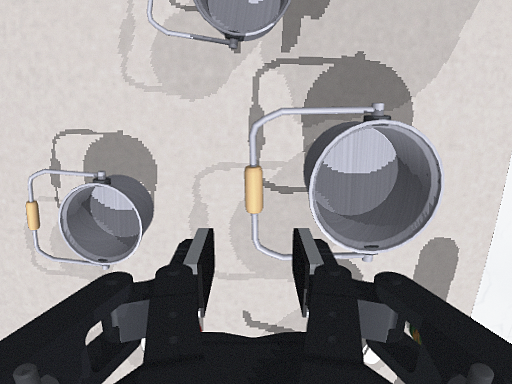

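The wrist picture shows the large pail's grip at (253,188), centred between the fingers. Its length of 36 mm matches the largest pail. The smaller pail's grip at (33,214) is the look-alike. I descend and pinch.

```bash
python3 -m pendant '[{"turn":[0,0,0],"delta_pos":[0.15,0.1,3],"hand":-0.15},{"turn":[0,0,0],"delta_pos":[0.15,0.1,6],"hand":-0.15},{"turn":[0,0,0],"delta_pos":[0.15,0.1,9],"hand":-0.15},{"turn":[0,0,0],"delta_pos":[0.15,0.1,11],"hand":-0.15},{"turn":[0,0,0],"delta_pos":[0.15,0.1,12],"hand":-0.15},{"turn":[0,0,0],"delta_pos":[0.15,0.1,12],"hand":-0.15},{"turn":[0,0,0],"delta_pos":[0.15,0.1,12],"hand":-0.6},{"turn":[0,0,0],"delta_pos":[0.15,0.1,12],"hand":-1},{"turn":[0,0,0],"delta_pos":[0.15,0.1,12],"hand":-1},{"turn":[0,0,0],"delta_pos":[0.15,0.1,12],"hand":-1}]' 30
python3 -m pendant '[{"turn":[0,0,0],"delta_pos":[0,0,0],"hand":-1},{"turn":[0,0,0],"delta_pos":[0,0,0],"hand":-1}]' 40
```

```text
t: 2.65
position: [0.508, 0.1744, 0.0613]
orientation: [179.9, -0.1, 92.4]
contact_force: [-1.5, 2.2, 5.0]
grip_width: 0.0129
grasp_force: 29.5
t: 2.9
position: [0.5078, 0.1743, 0.0611]
orientation: [180.0, -0.0, 92.4]
contact_force: [-2.7, 2.8, 7.2]
grip_width: 0.0128
grasp_force: 39.6
```

```bash
python3 -m pendant '[{"turn":[0,0,0],"delta_pos":[0,-0.1,-0.8],"hand":-1},{"turn":[0,0,0],"delta_pos":[0,-0.05,-1.6],"hand":-1},{"turn":[0,0,0],"delta_pos":[0,0.1,-2.4],"hand":-1},{"turn":[0,0,0],"delta_pos":[0,0.35,-3.15],"hand":-1},{"turn":[0,0,0],"delta_pos":[0,0.65,-3.9],"hand":-1},{"turn":[0,0,0],"delta_pos":[0,1.05,-4.6],"hand":-1},{"turn":[0,0,0],"delta_pos":[0,1.5,-5.3],"hand":-1},{"turn":[0,0,0],"delta_pos":[0,2.0,-5.9],"hand":-1},{"turn":[0,0,0],"delta_pos":[0,2.0,-5.9],"hand":-1}]'
python3 - <<'E'
from h import *
im,d=viewer.capture('scene'); cv2.imwrite('pics/s2.png',cv2.resize(im[110:250,130:310],None,fx=3,fy=3)[...,::-1])
E
```

```text
t: 4.03
position: [0.5271, 0.1749, 0.12]
orientation: [-179.9, -0.0, 92.4]
contact_force: [-4.3, 0.2, 2.8]
grip_width: 0.0124
grasp_force: 39.5
```

View pics/s2.png

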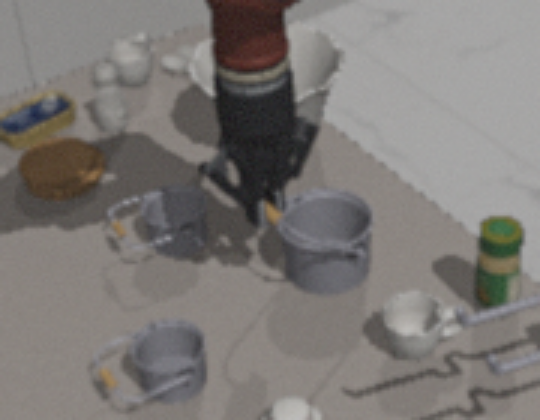

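The pail (325,240) stays standing and the bail is about 40° up in the jaws at (270,212). I continue to upright.

```bash
python3 -m pendant '[{"turn":[0,0,0],"delta_pos":[0,0.5,-0.6],"hand":-1},{"turn":[0,0,0],"delta_pos":[0,1.1,-1.15],"hand":-1},{"turn":[0,0,0],"delta_pos":[0,1.8,-1.65],"hand":-1},{"turn":[0,0,0],"delta_pos":[0,2.5,-2.05],"hand":-1},{"turn":[0,0,0],"delta_pos":[0,3.25,-2.4],"hand":-1},{"turn":[0,0,0],"delta_pos":[0,4.0,-2.7],"hand":-1},{"turn":[0,0,0],"delta_pos":[0,5.2,-3.0],"hand":-1},{"turn":[0,0,0],"delta_pos":[0,6.3,-3.15],"hand":-1},{"turn":[0,0,0],"delta_pos":[0,6.9,-3.2],"hand":-1},{"turn":[0,0,0],"delta_pos":[0,6.9,-3.2],"hand":-1}]'
python3 -m pendant '[{"turn":[0,0,0],"delta_pos":[0,0,0],"hand":-1},{"turn":[0,0,0],"delta_pos":[0,0,0],"hand":-1},{"turn":[0,0,0],"delta_pos":[0,0,0],"hand":-1}]'
python3 - <<'E'
from h import *
im,d=viewer.capture('scene'); np.savez('/tmp/s3.npz',im=im,d=d); cv2.imwrite('pics/s3.png',cv2.resize(im[110:250,130:310],None,fx=3,fy=3)[...,::-1])
E
```

```text
t: 5.32
position: [0.5995, 0.1786, 0.1536]
orientation: [179.6, -0.1, 92.4]
contact_force: [0.1, 3.0, 6.5]
grip_width: 0.0125
grasp_force: 39.9
t: 5.7
position: [0.599, 0.1786, 0.1536]
orientation: [179.6, -0.1, 92.4]
contact_force: [0.3, 3.3, 5.8]
grip_width: 0.0123
grasp_force: 39.8
```

View pics/s3.png

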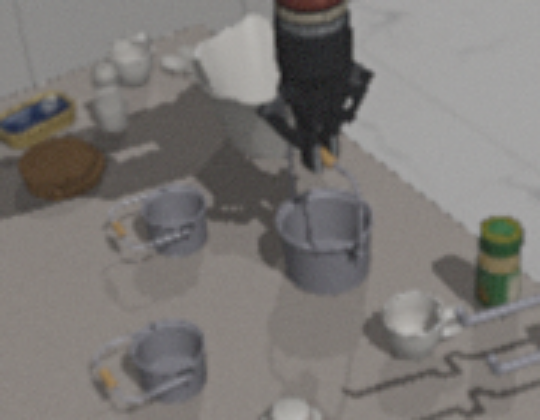

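The bail is upright, with the grip at (328,157), and the pail is still standing. I lift, then carry to a point in front of the tips at the stand's yaw.

```bash
python3 -m pendant '[{"turn":[0,0,0],"delta_pos":[0,0,-0.5],"hand":-1},{"turn":[0,0,0],"delta_pos":[0,0,-1.5],"hand":-1},{"turn":[0,0,0],"delta_pos":[0,0,-3],"hand":-1},{"turn":[0,0,0],"delta_pos":[0,0,-5],"hand":-1},{"turn":[0,0,0],"delta_pos":[0,0,-7],"hand":-1},{"turn":[0,0,0],"delta_pos":[0,0,-9],"hand":-1},{"turn":[0,0,0],"delta_pos":[0,0,-11],"hand":-1},{"turn":[0,0,0],"delta_pos":[0,0,-12],"hand":-1},{"turn":[0,0,0],"delta_pos":[0,0,-12],"hand":-1},{"turn":[0,0,0],"delta_pos":[0,0,-12],"hand":-1}]' 60
python3 -m pendant '[{"turn":[0,0,0],"delta_pos":[-0.4,-0.2,0],"hand":-1},{"turn":[0,0,1],"delta_pos":[-1.3,-0.8,0],"hand":-1},{"turn":[0,0,2],"delta_pos":[-2.8,-1.7,0],"hand":-1},{"turn":[0,0,3],"delta_pos":[-4.6,-2.8,0],"hand":-1},{"turn":[0,0,4],"delta_pos":[-6.6,-4,0],"hand":-1},{"turn":[0,0,5],"delta_pos":[-8.6,-5.2,0],"hand":-1},{"turn":[0,0,6],"delta_pos":[-10.6,-6.4,0],"hand":-1},{"turn":[0,0,7],"delta_pos":[-12.6,-7.7,0],"hand":-1},{"turn":[0,0,8],"delta_pos":[-14.6,-8.9,0],"hand":-1},{"turn":[0,0,9],"delta_pos":[-16.5,-10,0],"hand":-1}]'
python3 - <<'E'
from h import *
print(rel([.413,-.158,.273]),75.25-sense()['orientation'][2])
E
```

```text
t: 7.0
position: [0.5957, 0.1775, 0.2701]
orientation: [-179.9, 0.0, 92.4]
contact_force: [0.0, -0.5, -6.9]
grip_width: 0.0119
grasp_force: 58.4
t: 8.25
position: [0.5023, 0.0071, 0.2715]
orientation: [180.0, 0.0, 83.3]
contact_force: [-0.8, -0.5, -5.4]
grip_width: 0.0118
grasp_force: 58.5
[-17.44413144  -6.94667165  -0.15205171] -8.049297396063338
```

```bash
python3 -m pendant '[{"turn":[0,0,1],"delta_pos":[-2,-0.8,0],"hand":-1},{"turn":[0,0,2],"delta_pos":[-4,-1.6,0],"hand":-1},{"turn":[0,0,3],"delta_pos":[-6,-2.4,0],"hand":-1},{"turn":[0,0,4],"delta_pos":[-8,-3.2,0],"hand":-1},{"turn":[0,0,5],"delta_pos":[-10,-4,0],"hand":-1},{"turn":[0,0,6],"delta_pos":[-12,-4.8,0],"hand":-1},{"turn":[0,0,7],"delta_pos":[-14,-5.6,0],"hand":-1},{"turn":[0,0,8],"delta_pos":[-15.8,-6.3,0],"hand":-1},{"turn":[0,0,8],"delta_pos":[-17,-6.8,0],"hand":-1},{"turn":[0,0,8],"delta_pos":[-17.4,-6.9,0],"hand":-1}]'
python3 -m pendant '[{"turn":[0,0,0],"delta_pos":[0,0,0],"hand":-1},{"turn":[0,0,0],"delta_pos":[0,0,0],"hand":-1},{"turn":[0,0,0],"delta_pos":[0,0,0],"hand":-1},{"turn":[0,0,0],"delta_pos":[0,0,0],"hand":-1},{"turn":[0,0,0],"delta_pos":[0,0,0],"hand":-1},{"turn":[0,0,0],"delta_pos":[0,0,0],"hand":-1},{"turn":[0,0,0],"delta_pos":[0,0,0],"hand":-1},{"turn":[0,0,0],"delta_pos":[0,0,0],"hand":-1}]'
python3 - <<'E'
from h import *
s=sense(); th=np.radians(-14.75); ex=np.array([np.cos(th),np.sin(th),0]); ey=np.array([-ex[1],ex[0],0])
I={}
for n in ['scene','top']:
    im,d=viewer.capture(n); I[n]=im; np.savez(f'/tmp/{n}4.npz',im=im,d=d)
    hsv=cv2.cvtColor(im,cv2.COLOR_RGB2HSV); m=cv2.inRange(hsv,(8,90,60),(28,255,255))
    u=proj(n,[s['position']])[0]; v,x=np.nonzero(m); k=np.hypot(x-u[0],v-u[1])<25; px=np.c_[x[k],v[k]]
    if len(px): P=np.median(depthpts(n,px,d),0); print(n,'grip',len(px),u,px.mean(0),P.round(4), 's,lat',P@ex,P@ey+.048)
print(s['position'].round(4),s['orientation'],'tcp s,lat',s['position']@ex,s['position']@ey+.048)
a=cv2.resize(I['scene'][150:300,190:400],(560,400),interpolation=cv2.INTER_CUBIC)
cv2.imwrite('pics/s4.png',a[...,::-1])
E
```

```text
t: 9.5
position: [0.4141, -0.157, 0.2714]
orientation: [180.0, 0.0, 75.3]
contact_force: [-0.9, -0.3, -5.8]
grip_width: 0.0118
grasp_force: 58.5
t: 10.5
position: [0.4147, -0.1563, 0.2713]
orientation: [180.0, 0.0, 75.4]
contact_force: [-0.6, -0.0, -5.2]
grip_width: 0.012
grasp_force: 58.5
scene grip 56 [254.0677369  219.80302882] [255.41071429 222.125     ] [ 0.4109 -0.1673  0.2738] s,lat 0.43991414057759604 -0.00920474362674141
[ 0.4147 -0.1563  0.2713] [1.79998008e+02 9.14254290e-04 7.53911481e+01] tcp s,lat 0.4408606390302684 0.0024518239901814842
```

View pics/s4.png

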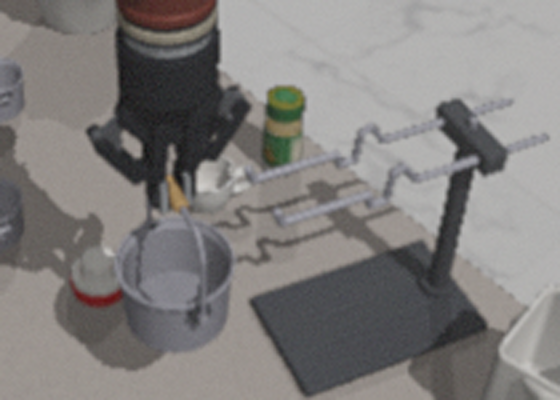

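The pail hangs level at (175,285) in the crop. The grip is at (178,190), in front of the arm tips at (250,175) and (280,217), with the notches at (345,160) and (385,198). I advance above the notches, still clear of the arms.

```bash
python3 -m pendant '[{"turn":[0,0,0],"delta_pos":[0,0.4,0],"hand":-1},{"turn":[0,0,0],"delta_pos":[-0.1,1.5,0],"hand":-1},{"turn":[0,0,0],"delta_pos":[-0.2,3.5,0],"hand":-1},{"turn":[0,0,0],"delta_pos":[-0.3,6,0],"hand":-1},{"turn":[0,0,0],"delta_pos":[-0.3,8.5,0],"hand":-1},{"turn":[0,0,0],"delta_pos":[-0.3,11,0],"hand":-1},{"turn":[0,0,0],"delta_pos":[-0.3,13.5,0],"hand":-1},{"turn":[0,0,0],"delta_pos":[-0.3,16,0],"hand":-1},{"turn":[0,0,0],"delta_pos":[-0.3,17.6,0],"hand":-1},{"turn":[0,0,0],"delta_pos":[-0.3,18.2,0],"hand":-1}]'
python3 -m pendant '[{"turn":[0,0,0],"delta_pos":[0,0,0],"hand":-1},{"turn":[0,0,0],"delta_pos":[0,0,0],"hand":-1},{"turn":[0,0,0],"delta_pos":[0,0,0],"hand":-1},{"turn":[0,0,0],"delta_pos":[0,0,0],"hand":-1},{"turn":[0,0,0],"delta_pos":[0,0,0],"hand":-1},{"turn":[0,0,0],"delta_pos":[0,0,0],"hand":-1},{"turn":[0,0,0],"delta_pos":[0,0,0],"hand":-1},{"turn":[0,0,0],"delta_pos":[0,0,0],"hand":-1}]'
python3 - <<'E'
from h import *
s=sense(); th=np.radians(-14.75); ex=np.array([np.cos(th),np.sin(th),0]); ey=np.array([-ex[1],ex[0],0])
print(s['position'].round(4),s['orientation'].round(2),'tcp s,lat',s['position']@ex,s['position']@ey+.048)
T=T_wc('wrist',s); 
I={}
for n in ['scene','wrist']:
    im,d=viewer.capture(n); I[n]=im; t=T if n=='wrist' else None
    hsv=cv2.cvtColor(im,cv2.COLOR_RGB2HSV); m=cv2.inRange(hsv,(8,90,60),(28,255,255))
    u=proj(n,[s['position']],t)[0]; v,x=np.nonzero(m); k=np.hypot(x-u[0],v-u[1])<(25 if n=='scene' else 100); px=np.c_[x[k],v[k]]
    if len(px): P=np.median(depthpts(n,px,d,t),0); print(n,'grip',len(px),u,px.mean(0),P.round(4), 's,lat',P@ex,P@ey+.048)
    v,x=np.mgrid[0:384,0:512]; px=np.c_[x.ravel(),v.ravel()]; P=depthpts(n,px,d,t); S=P@ex; L=P@ey+.048
    k=(d.ravel()>0)&(abs(abs(L)-.028)<.006)&(P[:,2]>.2)&(P[:,2]<.255)&(S>.585)&(S<.67)
    for b in np.arange(.585,.665,.004):
        j=k&(S>=b)&(S<b+.004)
        if j.sum()>3: print(f'{b+.002:.3f}:{np.percentile(P[j,2],80):.3f}({j.sum()})',end=' ')
    print()
    # wire just outside pads: points with z .255-.285 and 20<|L|<42
    j=(d.ravel()>0)&(abs(abs(L)-.031)<.011)&(P[:,2]>.258)&(P[:,2]<.285)&(abs(S-.6225)<.02)
    for sg in (-1,1):
        q=j&(sg*L>0)
        if q.sum()>3: print('wire',sg,q.sum(),np.median(P[q],0).round(4),np.median(S[q]).round(4))
a=cv2.resize(I['scene'][150:300,220:400],(480,400),interpolation=cv2.INTER_CUBIC)
b=cv2.resize(I['wrist'],(320,240)); b=np.vstack([b,np.zeros((160,320,3),np.uint8)])
cv2.imwrite('pics/s5.png',np.hstack([a,b])[...,::-1])
E
```

```text
t: 11.85
position: [0.5914, -0.2055, 0.2705]
orientation: [-180.0, -0.0, 75.4]
contact_force: [-0.3, 0.4, -4.9]
grip_width: 0.0117
grasp_force: 58.5
t: 12.85
position: [0.5901, -0.2051, 0.2713]
orientation: [-180.0, 0.0, 75.4]
contact_force: [-0.2, 0.2, -4.6]
grip_width: 0.0118
grasp_force: 58.5
[ 0.5901 -0.2051  0.2713] [-180.      0.     75.39] tcp s,lat 0.6228821492532223 -8.629418984028303e-05
scene grip 33 [328.54150384 197.98724211] [331.06060606 201.18181818] [ 0.5838 -0.2178  0.2735] s,lat 0.61996781024916 -0.013978599434477282
0.587:0.225(12) 0.591:0.224(8) 0.595:0.225(13) 0.599:0.225(11) 0.603:0.225(12) 0.607:0.225(9) 0.611:0.224(25) 0.615:0.215(14) 0.619:0.211(6) 0.623:0.211(13) 0.627:0.217(18) 0.631:0.238(29) 0.635:0.241(4) 0.643:0.246(7) 0.647:0.238(6) 0.651:0.234(5) 0.655:0.230(6) 0.663:0.225(5) 0.667:0.226(8) 
wire -1 31 [ 0.5814 -0.2283  0.27  ] 0.6218
wrist grip 2160 [251.52361329 266.38579865] [252.93472222 271.87824074] [ 0.5901 -0.207   0.2732] s,lat 0.6233792142650242 -0.001918775934387676
0.587:0.225(201) 0.591:0.225(166) 0.595:0.225(130) 0.599:0.225(113) 0.603:0.225(109) 0.607:0.225(117) 0.611:0.225(118) 0.615:0.224(130) 0.619:0.216(58) 0.627:0.211(73) 0.631:0.236(173) 0.635:0.242(198) 0.639:0.244(151) 0.643:0.246(153) 0.647:0.247(132) 0.651:0.242(108) 0.655:0.236(128) 0.659:0.230(171) 0.663:0.225(198) 0.667:0.225(207) 
wire -1 296 [ 0.5834 -0.2335  0.2697] 0.6238
wire 1 686 [ 0.5982 -0.175   0.2694] 0.623
```

View pics/s5.png

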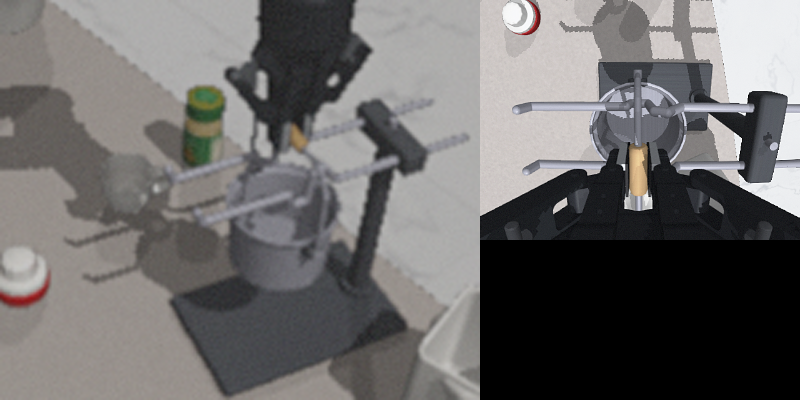

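The wire is over the notches: in the wrist view the arms cross beneath it just ahead of the hump, with the grip between the rods and the fingers clear. The wire is at s≈0.623 and the notch at ≈0.6235. I lower it.

```bash
python3 -m pendant '[{"turn":[0,0,0],"delta_pos":[0,0.05,0.5],"hand":-1},{"turn":[0,0,0],"delta_pos":[0,0.05,1.2],"hand":-1},{"turn":[0,0,0],"delta_pos":[0,0.05,1.9],"hand":-1},{"turn":[0,0,0],"delta_pos":[0,0.05,2.6],"hand":-1},{"turn":[0,0,0],"delta_pos":[0,0.05,3.2],"hand":-1},{"turn":[0,0,0],"delta_pos":[0,0.05,3.7],"hand":-1},{"turn":[0,0,0],"delta_pos":[0,0.05,4.1],"hand":-1},{"turn":[0,0,0],"delta_pos":[0,0.05,4.4],"hand":-1},{"turn":[0,0,0],"delta_pos":[0,0.05,4.5],"hand":-1},{"turn":[0,0,0],"delta_pos":[0,0.05,4.5],"hand":-1}]'
python3 -m pendant '[{"turn":[0,0,0],"delta_pos":[0,0,0.1],"hand":-1},{"turn":[0,0,0],"delta_pos":[0,0,0.2],"hand":-1},{"turn":[0,0,0],"delta_pos":[0,0,0.3],"hand":-1},{"turn":[0,0,0],"delta_pos":[0,0,0.4],"hand":-1},{"turn":[0,0,0],"delta_pos":[0,0,0.4],"hand":-1}]'
```

```text
t: 14.2
position: [0.5906, -0.2052, 0.2264]
orientation: [180.0, 0.0, 75.4]
contact_force: [-0.5, -0.4, -5.5]
grip_width: 0.0121
grasp_force: 58.5
t: 14.82
position: [0.5905, -0.2052, 0.2221]
orientation: [-180.0, -0.0, 75.4]
contact_force: [-0.3, 0.7, -4.7]
grip_width: 0.0118
grasp_force: 58.5
```

```bash
python3 -m pendant '[{"turn":[0,0,0],"delta_pos":[0,0,0.1],"hand":-1},{"turn":[0,0,0],"delta_pos":[0,0,0.2],"hand":-1},{"turn":[0,0,0],"delta_pos":[0,0,0.3],"hand":-1},{"turn":[0,0,0],"delta_pos":[0,0,0.3],"hand":-1}]'
python3 -m pendant '[{"turn":[0,0,0],"delta_pos":[0,0,0.05],"hand":-1},{"turn":[0,0,0],"delta_pos":[0,0,0.1],"hand":-1},{"turn":[0,0,0],"delta_pos":[0,0,0.1],"hand":-1}]'
```

```text
t: 15.32
position: [0.5905, -0.2052, 0.2191]
orientation: [-180.0, -0.0, 75.4]
contact_force: [0.5, -0.1, -5.0]
grip_width: 0.012
grasp_force: 58.5
t: 15.7
position: [0.5905, -0.2052, 0.2182]
orientation: [-180.0, -0.0, 75.4]
contact_force: [0.3, 0.6, -5.8]
grip_width: 0.0117
grasp_force: 58.5
```

```bash
python3 -m pendant '[{"turn":[0,0,0],"delta_pos":[0,0,0.05],"hand":-1},{"turn":[0,0,0],"delta_pos":[0,0,0.1],"hand":-1},{"turn":[0,0,0],"delta_pos":[0,0,0.1],"hand":-1}]'
python3 - <<'E'
from h import *
s=sense(); th=np.radians(-14.75); ex=np.array([np.cos(th),np.sin(th),0]); ey=np.array([-ex[1],ex[0],0])
T=T_wc('wrist',s); im,d=viewer.capture('wrist'); v,x=np.mgrid[0:384,0:512]; px=np.c_[x.ravel(),v.ravel()]; P=depthpts('wrist',px,d,T); S=P@ex; L=P@ey+.048
for sg in (-1,1):
    q=(d.ravel()>0)&(abs(sg*L-.0375)<.004)&(P[:,2]>.205)&(P[:,2]<.23)&(abs(S-.6235)<.015)
    if q.sum()>3: print('wire top',sg,q.sum(),np.median(P[q],0).round(4),np.median(S[q]).round(4))
print(s['contact_force'])
E
```

```text
t: 16.08
position: [0.5906, -0.2052, 0.2172]
orientation: [-180.0, 0.0, 75.4]
contact_force: [-0.5, 1.4, -5.8]
grip_width: 0.0121
grasp_force: 58.5
wire top -1 71 [ 0.5824 -0.2395  0.2152] 0.624
wire top 1 392 [ 0.6    -0.17    0.2151] 0.6231
[-0.48053264  1.3885608  -5.78265941]
```

```bash
python3 -m pendant '[{"turn":[0,0,0],"delta_pos":[0,0,0.05],"hand":-1},{"turn":[0,0,0],"delta_pos":[0,0,0.05],"hand":-1},{"turn":[0,0,0],"delta_pos":[0,0,0.1],"hand":-1},{"turn":[0,0,0],"delta_pos":[0,0,0.1],"hand":-1}]'
python3 -m pendant '[{"turn":[0,0,0],"delta_pos":[0,0,0.05],"hand":-1},{"turn":[0,0,0],"delta_pos":[0,0,0.05],"hand":-1}]'
```

```text
t: 16.62
position: [0.5907, -0.2052, 0.2168]
orientation: [180.0, 0.0, 75.4]
contact_force: [-0.3, 0.5, -2.4]
grip_width: 0.0118
grasp_force: 58.8
t: 16.88
position: [0.5907, -0.2053, 0.2166]
orientation: [180.0, 0.0, 75.4]
contact_force: [-1.9, 1.2, 1.9]
grip_width: 0.0119
grasp_force: 59.2
```

The stand now carries the load. I ease the press, open slowly and rise.

```bash
python3 -m pendant '[{"turn":[0,0,0],"delta_pos":[0,0,-0.05],"hand":-1},{"turn":[0,0,0],"delta_pos":[0,0,-0.05],"hand":-0.8},{"turn":[0,0,0],"delta_pos":[0,0,-0.05],"hand":-0.6},{"turn":[0,0,0],"delta_pos":[0,0,-0.05],"hand":-0.4},{"turn":[0,0,0],"delta_pos":[0,0,-0.05],"hand":-0.2},{"turn":[0,0,0],"delta_pos":[0,0,-0.05],"hand":-0.1},{"turn":[0,0,0],"delta_pos":[0,0,-0.05],"hand":-0.1}]' 20
python3 - <<'E'
from h import *
im,d=viewer.capture('scene'); b,_=viewer.capture('wrist')
a=cv2.resize(im[150:300,220:400],(480,400),interpolation=cv2.INTER_CUBIC); b=np.vstack([cv2.resize(b,(320,240)),np.zeros((160,320,3),np.uint8)])
cv2.imwrite('pics/s6.png',np.hstack([a,b])[...,::-1])
E
```

```text
t: 17.75
position: [0.5906, -0.2053, 0.2163]
orientation: [180.0, 0.0, 75.4]
contact_force: [1.0, 0.1, -0.7]
grip_width: 0.0385
grasp_force: 0.0
```

View pics/s6.png

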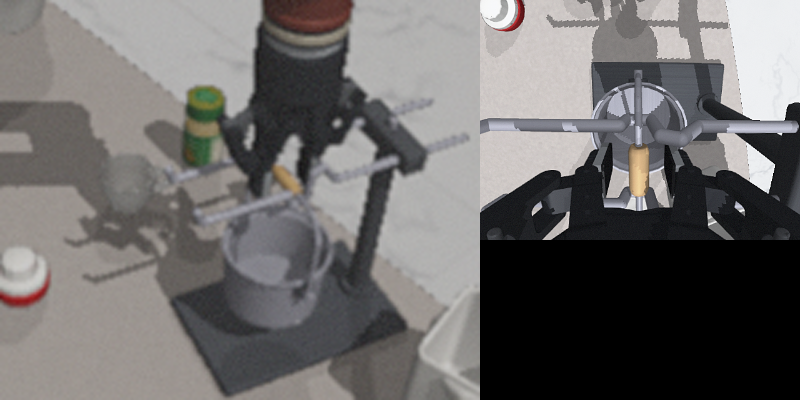

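The jaws are open around the free grip at (285,180). The wire sits in the notch by the hump and the pail hangs upright. I retract straight up and let it settle.

```bash
python3 -m pendant '[{"turn":[0,0,0],"delta_pos":[0,0,-0.5],"hand":-0.1},{"turn":[0,0,0],"delta_pos":[0,0,-1.5],"hand":-0.1},{"turn":[0,0,0],"delta_pos":[0,0,-3],"hand":-0.1},{"turn":[0,0,0],"delta_pos":[0,0,-5],"hand":-0.1},{"turn":[0,0,0],"delta_pos":[0,0,-8],"hand":-0.1},{"turn":[0,0,0],"delta_pos":[0,0,-11],"hand":-0.1},{"turn":[0,0,0],"delta_pos":[0,0,-14],"hand":-0.1},{"turn":[0,0,0],"delta_pos":[0,0,-14],"hand":-0.1},{"turn":[0,0,0],"delta_pos":[0,0,-14],"hand":-0.1},{"turn":[0,0,0],"delta_pos":[0,0,-14],"hand":-0.1}]'
python3 -m pendant '[{"turn":[0,0,0],"delta_pos":[0,0,0],"hand":-0.1},{"turn":[0,0,0],"delta_pos":[0,0,0],"hand":-0.1},{"turn":[0,0,0],"delta_pos":[0,0,0],"hand":-0.1},{"turn":[0,0,0],"delta_pos":[0,0,0],"hand":-0.1},{"turn":[0,0,0],"delta_pos":[0,0,0],"hand":-0.1},{"turn":[0,0,0],"delta_pos":[0,0,0],"hand":-0.1},{"turn":[0,0,0],"delta_pos":[0,0,0],"hand":-0.1},{"turn":[0,0,0],"delta_pos":[0,0,0],"hand":-0.1},{"turn":[0,0,0],"delta_pos":[0,0,0],"hand":-0.1},{"turn":[0,0,0],"delta_pos":[0,0,0],"hand":-0.1}]'
python3 - <<'E'
from h import *
s=sense(); th=np.radians(-14.75); ex=np.array([np.cos(th),np.sin(th),0]); ey=np.array([-ex[1],ex[0],0]); T=T_wc('wrist',s)
for n in ['scene','wrist']:
    im,d=viewer.capture(n); t=T if n=='wrist' else None
    hsv=cv2.cvtColor(im,cv2.COLOR_RGB2HSV); m=cv2.inRange(hsv,(8,90,60),(28,255,255)).ravel()>0
    v,x=np.mgrid[0:384,0:512]; px=np.c_[x.ravel(),v.ravel()]; P=depthpts(n,px,d,t); S=P@ex; L=P@ey+.048
    q=m&(d.ravel()>0)&(P[:,2]>.19)&(P[:,2]<.24)&(abs(S-.623)<.04)&(abs(L)<.04); print(n,'grip',q.sum(),np.median(P[q],0).round(4),'s',np.median(S[q]).round(4),'lat',np.percentile(L[q],[2,50,98]).round(4))
    for sg in (-1,1):
        q=(d.ravel()>0)&(abs(sg*L-.0365)<.003)&(P[:,2]>.2)&(P[:,2]<.235)&(abs(S-.6235)<.012)
        if q.sum()>3: print('wire top',sg,q.sum(),np.percentile(P[q,2],90).round(4),np.median(S[q]).round(4))
    im0=im if n=='scene' else im0
    if n=='wrist': cv2.imwrite('pics/s7.png',np.hstack([cv2.resize(im0[150:300,220:400],(400,333)),cv2.resize(im,(400,333))])[...,::-1])
E
```

```text
t: 19.1
position: [0.5898, -0.2048, 0.3542]
orientation: [-179.8, -0.0, 75.4]
contact_force: [-0.0, -0.4, -0.3]
grip_width: 0.0385
grasp_force: 0.0
t: 20.35
position: [0.5906, -0.2052, 0.3563]
orientation: [180.0, 0.0, 75.4]
contact_force: [0.4, 0.2, 0.0]
grip_width: 0.0385
grasp_force: 0.0
scene grip 44 [ 0.5858 -0.21    0.2183] s 0.6203 lat [-0.0212 -0.0064  0.0068]
wire top -1 4 0.2144 0.6225
wire top 1 4 0.2149 0.623
wrist grip 581 [ 0.5915 -0.2065  0.2184] s 0.6249 lat [-0.0208 -0.0012  0.0133]
wire top -1 40 0.2159 0.6246
wire top 1 70 0.2197 0.6232
```

View pics/s7.png

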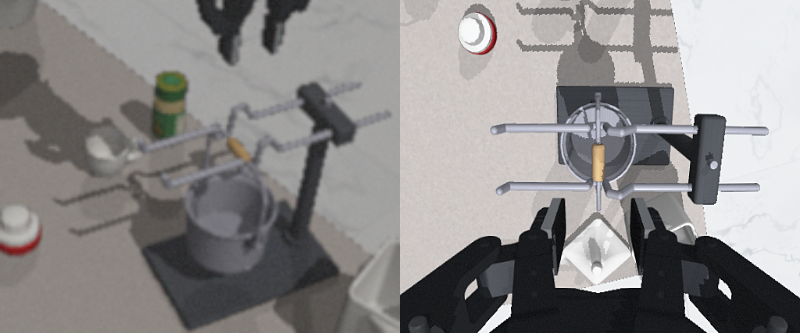

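The pail hangs level with its wire in both notches, the grip is centred between the arms at (599,162), and the gripper is clear. I let it settle a little longer, then hand in.

```bash
for i in 1 2; do python3 -m pendant '[{"turn":[0,0,0],"delta_pos":[0,0,0],"hand":-0.1},{"turn":[0,0,0],"delta_pos":[0,0,0],"hand":-0.1},{"turn":[0,0,0],"delta_pos":[0,0,0],"hand":-0.1},{"turn":[0,0,0],"delta_pos":[0,0,0],"hand":-0.1},{"turn":[0,0,0],"delta_pos":[0,0,0],"hand":-0.1},{"turn":[0,0,0],"delta_pos":[0,0,0],"hand":-0.1},{"turn":[0,0,0],"delta_pos":[0,0,0],"hand":-0.1},{"turn":[0,0,0],"delta_pos":[0,0,0],"hand":-0.1},{"turn":[0,0,0],"delta_pos":[0,0,0],"hand":-0.1},{"turn":[0,0,0],"delta_pos":[0,0,0],"hand":-0.1}]' | head -1; done
python3 -c "
from cell import env; print(env.job_done())"
```

```text
t: 21.7
t: 22.95
the job is handed in; nothing more can be done
None
```

I handed the job in at about 23 s: the large pail hangs released and upright with its wire home in both notches and the gripper clear; no verdict came back.

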